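Roll the cold drink bottle onto the cork mat

ROBOT

A 6-joint arm with a two-finger parallel gripper is mounted at the origin on the work surface. World frame = base frame: x ahead of the robot, y to its left, z up, the work surface at z = 0. Lengths are in m, angles in rad, forces in N, time in s.
With the tool pointing down it reaches from about 0.425 to 0.95 m from the base axis. Payload 3.5 kg.
Tool frame: the origin (TCP) lies midway between the tips of the shut fingers; the grasp point (between the pads) lies 19 mm behind it; z points along the fingers, y is the line along which they close (so a half turn about z gives the same grasp; the last joint's range is limited). The gripper opens to 85 mm and grips with 20 to 120 N. Pads are 22 mm wide; open, the fingers measure 114 mm over their backs; the gripper's body (76 mm by 85 mm) begins 54 mm behind the grasp point. The pads swing forward as they close: fully open they stand 13 mm farther back than shut.
Start: joints at [-1.485, 0.286, 1.577, -0, 1.279, -0.15], TCP at [0.158, -0.656, 0.231] pointing down, gripper open.
Joint ranges: [-2.77, 2.77], [-0.9, 2.22], [0.21, 2.48], [-1.53, 4.67], [0.24, 2.81], [-2.84, 2.84]. Speed limits (rad/s): [2.79, 2.79, 3.14, 3.14, 3.14, 3.14].

INTERFACE

Orientations are given as a unit quaternion [x, y, z, w].
In Python, from plant import ctrl gives the robot as it stands. The module is installed in compiled form; this text tells all that it offers.
- The arm moves only by the shell command python3 -m inch 'ROWS' [FORCE]. ROWS is JSON, a list of rows, each a list of 5 numbers: the closure, from 0 (fully open) to 1 (shut), then the shift along the tool's x, y, z in m, then the turn about the tool's z in degrees. A call has 1 to 5 rows; each row is the pose to reach, as a shift and turn from the pose commanded when the call began, along the tool's axes at that moment; what a row does not reach only later rows make up. A row lasts 1/12 s, in which the tool goes at most 41.7 mm and 7.16 degrees, less where a joint would pass 70% of its speed; a pose out of reach is approached as far as the arm can. A call with a gripper value outside its range is refused whole. The fingers move at their own pace and stop on an object; FORCE is the grip in N (left out, the last holds). Time passes only in rows, so rows that repeat a pose let the fingers close. It gives the time, the measured TCP pose, the force, the opening and the grip force at its end, in the units of the state.
- ctrl.get_state(): the state, without advancing time (a new reading comes with each control period).
- ctrl.read_camera(name): name is "scene" or "top" or "wrist"; returns a dict with "pixels" (400x640x3 uint8, red, green, blue), "depth" (400x640 float32, m along the optical axis (not along the pixel's ray), 0 where there is no reading), "fx", "fy", "cx", "cy" (pixels), "D" ([k1, k2, p1, p2, k3] as OpenCV has them; the pictures are not rectified), "xyz" and "rotation" of the camera in the world; the wrist camera has in their place "mount" (4x4, takes a point from camera to tool coordinates, whose origin is the TCP and whose axes are the flange's). Camera axes: x right, y down, z forward; pixel columns grow to the right and rows downward; lengths in m; the calibration is good to about 2 mm. A picture is of the moment at which its call begins: read the wrist's pose just before it.
- ctrl.sign_off(): hands the job in; it is judged then, once.
Trained networks look in a picture, given as the dict that the camera call returned (one of the last four; its "shot" number tells which), for a name from the list of things; names that differ only in an ending like _2 or _b are one class to them, and where a whole thing is asked for, a point or a joint stands for the part that bears it (a point fixed in the world has none). Each returns a list of dicts, best first, with "score" (0 to 1); they miss things now and then, are a little off and sometimes report something else, mostly with a low value. They report only what shows in the picture. A call takes as long as a camera call.
- ctrl.spot_in(query, picture): "at" ([column, row] in pixels, amid what is visible of it).
- ctrl.tip_of(query, picture): "at" ([column, row] in pixels: a listed point, or the origin of a listed thing).
The state is a dict: "time": time; "qpos": joint angles; "dq": joint speeds; "joint_efforts": joint torques, N m; "eef_pos": TCP position; "tcp_rot": TCP orientation; "contact_force": force on the tool from outside, world axes, zero at the start; "wrist_torque": the same for the moment, N m; "opening": opening from 0.0 (shut) to 1.0 (fully open); "finger_force": force on a finger pad.
Only numpy, scipy, OpenCV 4.12 (cv2) and the standard library are available. Lean on these libraries where they do the work, as an engineer would, in place of code of your own. Each camera call takes 0.05 s, during which the arm holds its last target. There are 200 camera calls.

TASK

The cold aluminium drink bottle lying on the bare kauri will leave a mark: with your fingertips on top of it, roll it over onto the cork mat and stop it there, lying along the mat with no part of it hanging over the mat's edges. Do not grip, lift or tip it up, and keep your fingers on its upper half. Leave everything else on the sideboard where it is, and come away leaving the bottle at rest.

Things in the scene. Friction and masses are not known exactly. Their poses are not given: they have to be found in the camera images.
- bottle: Silver drink bottle, capped, lying on its side; 0.22 to 0.45 kg. Plain cylindrical barrel 72 mm in diameter, 150 long; then shoulder, black cap (52 diameter), carry loop: 232 in all. Origin: on the axis at mid-barrel, 36 mm above what it lies on. x runs along the axis to the cap (foot -75, loop tip +157), at the start away from the robot; y, z turn with it as it rolls, z up at the start.
- bottle_foot_end (a point): Centre of the bottle's flat foot, on its axis, 75 mm behind the origin: one end of the barrel. The bottle rolls without slipping on wood and cork. A fingertip on top that does not slip moves twice as far as the bottle. Let go while rolling, it coasts to a stop: about 15 mm from 0.1 m/s, four times that from double the speed.
- bottle_shoulder_end (a point): Point on the bottle's axis at the barrel's other end, 75 mm ahead of the origin, where the shoulder begins. At the start the bottle lies beside a long side of the mat, within 0.08 rad of parallel to it, its axis 150 to 190 mm from the mat's middle line.
- mat: Cork mat with a narrow dark binding, 290 mm (its x) by 140 mm (its y), lying fixed on the wood, so thin (1 mm) that there is no step to climb and the bottle lies at the same height on it as beside it. Origin: its centre, on the wood. x runs along its length, roughly away from the robot; y across it, roughly to the robot's left; the bottle starts on its +y or its -y side.
- bowl: White porcelain bowl, 132 mm across the rim and 52 mm high, standing on the side of the mat opposite to the bottle, its centre 150 to 190 mm from the mat's middle line. Origin: centre of its underside. To be left alone.
- tumbler: Glass tumbler standing upside down, 98 mm high and 74 mm across, beyond the mat's far end. Origin: centre of its underside on the wood. To be left alone.
- hairbrush: Black plastic hairbrush lying bristles up, 235 mm long, 66 mm wide and 40 mm high, to the right of the mat, its head pointing away from the robot. Origin: where the handle meets the head, on the wood. To be left alone.
- candle: Candle in an amber glass, 72 mm across and 85 mm high, at the left. Origin: centre of its underside. To be left alone.
- remote: Grey remote control, 170 by 46 by 18 mm, lying flat at the far right, beyond the hairbrush. Origin: centre of its underside. To be left alone.
- succulent: Small succulent in a terracotta pot, 92 mm across and about 120 mm high, at the far left. Origin: centre of its underside. To be left alone.

How it is judged:
On the way:
1. the bottle is rolled half a turn over, so that what was its upper side faces down (angle between bottle's own z axis and vertical above 2.5 rad), for 0.05 s.
At the end, for the whole second after the job is handed in: The bottle lies at rest on its side on the mat: both ends of the barrel's axis within 36 mm of the mat's middle line (2 mm overhang allowed), foot and loop within the mat's length (8 mm allowed), slower than 10 mm/s and 0.3 rad/s; all else within 10 mm of its start (y of bottle_foot_end in the frame of mat between -0.036 and 0.036 m and y of bottle_shoulder_end in the frame of mat between -0.036 and 0.036 m and x of bottle in the frame of mat between -0.078 and -0.004 m and height (world z) of bottle between 0.034 and 0.04 m and linear speed of bottle below 0.01 m/s and angular speed of bottle below 0.3 rad/s and distance of each of bowl, tumbler, hairbrush, candle, remote, succulent from where it was at the start of the episode below 0.01 m); the robot touches nothing.
It fails at once if the bottle is lifted (its axis above 50 mm, 14 mm off the surface) (height (world z) of bottle above 0.05 m).
It fails at once if the bottle is tipped up (its axis more than 0.2 rad from level) (angle between bottle's own x axis and vertical below 1.37 rad or angle between bottle's own x axis and vertical above 1.77 rad).
It fails at once if the fingers touch the bottle with their tips reaching down past its middle (grasp point under 50 mm above the wood, so tips about 31 mm; the bottle's axis is at 36 mm) (contact force between the fingers and bottle above 0.3 N and height (world z) of the grasp point below 0.05 m).
It fails at once if something else on the sideboard is disturbed (bowl, tumbler, hairbrush, candle, remote control or succulent moved more than 10 mm) (distance of any of bowl, tumbler, hairbrush, candle, remote, succulent from where it was at the start of the episode above 0.01 m).
It also fails if it takes over 48 s, if anything falls off the work surface, if the arm or the gripper's body presses on something with over 40 N, if the wrist force passes 120 N, or if a joint passes its speed limit or range.

## Working session

There is one attempt and no reset: what is moved stays moved. The work goes in short steps, Python scripts to look and compute and a shell command to move; the robot and the scene stay as the last step left them, time stands still between calls to the robot, and variables do not carry over. Pictures are saved under pics/ and viewed, at most 10 in all, crops included, and the job is handed in when it is done.

```bash
mkdir -p pics; cat > h.py <<'E'
import numpy as np, cv2
from plant import ctrl
from scipy.spatial.transform import Rotation as R
def cam(n):
    s=ctrl.get_state(); p=ctrl.read_camera(n)
    if n=="wrist":
        T=np.eye(4);T[:3,:3]=R.from_quat(s["tcp_rot"]).as_matrix();T[:3,3]=s["eef_pos"];T=T@np.array(p["mount"])
    else:
        T=np.eye(4);r=np.array(p["rotation"]);T[:3,:3]=r if r.shape==(3,3) else R.from_quat(r).as_matrix();T[:3,3]=p["xyz"]
    p["T"]=T;return p
def ray(p,uv):
    K=np.array([[p["fx"],0,p["cx"]],[0,p["fy"],p["cy"]],[0,0,1.]])
    a=cv2.undistortPoints(np.array([[uv]],float),K,np.array(p["D"],float))[0,0]
    return np.array([a[0],a[1],1.])
def onz(p,uv,z):
    d=p["T"][:3,:3]@ray(p,uv);o=p["T"][:3,3];return o+d*(z-o[2])/d[2]
def cloud(p):
    K=np.array([[p["fx"],0,p["cx"]],[0,p["fy"],p["cy"]],[0,0,1.]])
    v,u=np.mgrid[0:400,0:640]
    a=cv2.undistortPoints(np.stack([u,v],-1).reshape(-1,1,2).astype(float),K,np.array(p["D"],float)).reshape(400,640,2)
    d=p["depth"];X=np.dstack([a[...,0]*d,a[...,1]*d,d])@p["T"][:3,:3].T+p["T"][:3,3]
    X[d<=0]=np.nan;return X
def save(p,n): cv2.imwrite("pics/"+n,p["pixels"][...,::-1])
E
python3 - <<'E'
from h import *
p=cam("top");save(p,"top0.png");print(p["T"].round(3).tolist())
for q,z in [("bottle",.036),("bottle_foot_end",.036),("bottle_shoulder_end",.036),("mat",0),("bowl",0),("tumbler",0),("hairbrush",0),("candle",0),("remote",0),("succulent",0)]:
    for r in ctrl.tip_of(q,p)[:2]: print(q,r["score"],np.round(r["at"],1),onz(p,r["at"],z).round(4))
s=ctrl.get_state();print(s["eef_pos"],s["tcp_rot"],R.from_quat(s["tcp_rot"]).as_matrix().round(3).tolist(),s["time"])
E
```

```text
[[-0.01, -0.991, 0.134, 0.333], [-1.0, 0.009, -0.013, -0.036], [0.012, -0.134, -0.991, 1.869], [0.0, 0.0, 0.0, 1.0]]
bottle 0.9 [265.8 206.6] [0.5518 0.1579 0.036 ]
bottle_foot_end 0.96 [267.3 221.5] [0.4904 0.1515 0.036 ]
bottle_shoulder_end 0.8 [267.2 186.4] [0.6358 0.1526 0.036 ]
mat 0.81 [306.4 198.4] [ 0.5893 -0.0084  0.    ]
bowl 0.57 [343.4 211.8] [ 0.5313 -0.1628  0.    ]
tumbler 0.86 [317.7 152.6] [ 0.7858 -0.0578  0.    ]
hairbrush 0.65 [404.1 220.3] [ 0.4932 -0.4167  0.    ]
candle 0.71 [306.1 193.4] [ 0.6105 -0.0073  0.    ]
candle 0.55 [193.3 239.3] [0.4221 0.462  0.    ]
remote 0.89 [443.8 235.1] [ 0.4295 -0.5814  0.    ]
succulent 0.94 [205.6 184.9] [0.6504 0.4161 0.    ]
succulent 0.17 [444.  233.3] [ 0.437  -0.5826  0.    ]
[ 0.15773226 -0.65629466  0.23133851] [ 9.93057341e-01  1.17631281e-01  1.45621053e-05 -1.49119575e-06] [[0.972, 0.234, 0.0], [0.234, -0.972, 0.0], [0.0, 0.0, -1.0]] 0.55
```

View pics/top0.png

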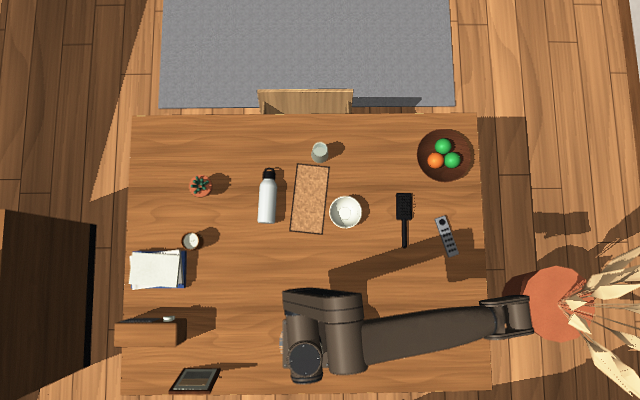

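The top view shows the bottle left of the mat (foot about (267,222), cap (268,170)). The mat spans (297,164)–(329,166) to (290,233)–(322,235), the bowl is on its right at (345,212), and the tumbler is beyond the far end at (320,152). The "candle" hit on the mat is false; the real one is at (193,240). Next I'll measure precisely.

```bash
cat >> h.py <<'E'
def measure(p,show=True):
    X=cloud(p);c=p["pixels"].astype(int)
    P=X.reshape(-1,3);C=c.reshape(-1,3)
    return P,C
def matfit(P,C):
    hsv=cv2.cvtColor(C.reshape(1,-1,3).astype(np.uint8),cv2.COLOR_RGB2HSV)[0]
    return hsv
E
python3 - <<'E'
from h import *
p=cam("top");X=cloud(p)
# bottle by depth
m=(X[...,2]>.03)&(X[...,2]<.1)&(abs(X[...,0]-.56)<.18)&(abs(X[...,1]-.15)<.08)
B=X[m];print("bottle n",len(B),B[:,0].min(),B[:,0].max(),B[:,2].max())
for x in np.arange(.46,.74,.025):
    b=B[abs(B[:,0]-x)<.0125]
    if len(b)>3: print(round(x,3),np.percentile(b[:,1],[2,50,98]).round(4),b[:,2].max().round(4))
# mat corners via picture zoom
im=p["pixels"][140:260,230:370,::-1];cv2.imwrite("pics/z0.png",cv2.resize(im,None,fx=5,fy=5,interpolation=cv2.INTER_CUBIC))
for n in ["scene"]:
    s=cam(n);save(s,"scene0.png")
    for q,z in [("bottle",.036),("bottle_foot_end",.036),("bottle_shoulder_end",.036),("mat",0),("bowl",0)]:
        for r in ctrl.tip_of(q,s)[:1]: print(q,r["score"],np.round(r["at"],1),onz(s,r["at"],z).round(4))
for uv in [(297,164),(329,166),(322,235),(290,233)]: print(onz(p,uv,0).round(4))
E
```

```text
bottle n 867 0.4832553909191774 0.7134596715669306 0.0830825838649798
0.485 [0.1233 0.1533 0.1915] 0.0738
0.51 [0.1232 0.1529 0.1882] 0.082
0.535 [0.1203 0.1526 0.1881] 0.0824
0.56 [0.1194 0.1505 0.1886] 0.0802
0.585 [0.1191 0.1497 0.1839] 0.0774
0.61 [0.1158 0.1464 0.1842] 0.0831
0.635 [0.116  0.1461 0.1855] 0.0776
0.66 [0.1233 0.1467 0.1731] 0.0725
0.685 [0.1238 0.1468 0.1734] 0.0697
0.71 [0.1286 0.1458 0.1659] 0.0507
bottle 0.87 [351.5 233.6] [0.571  0.1527 0.036 ]
bottle_foot_end 0.68 [370.8 220.1] [0.4736 0.1624 0.036 ]
bottle_shoulder_end 0.86 [341.  245.6] [0.6366 0.1615 0.036 ]
mat 0.83 [321.9 215.3] [5.825e-01 4.000e-04 0.000e+00]
bowl 0.84 [303.4 185.5] [ 0.5388 -0.1581  0.    ]
[0.7369 0.0305 0.    ]
[ 0.7272 -0.1051  0.    ]
[ 0.4353 -0.0722  0.    ]
[0.4448 0.0607 0.    ]
```

View pics/z0.png

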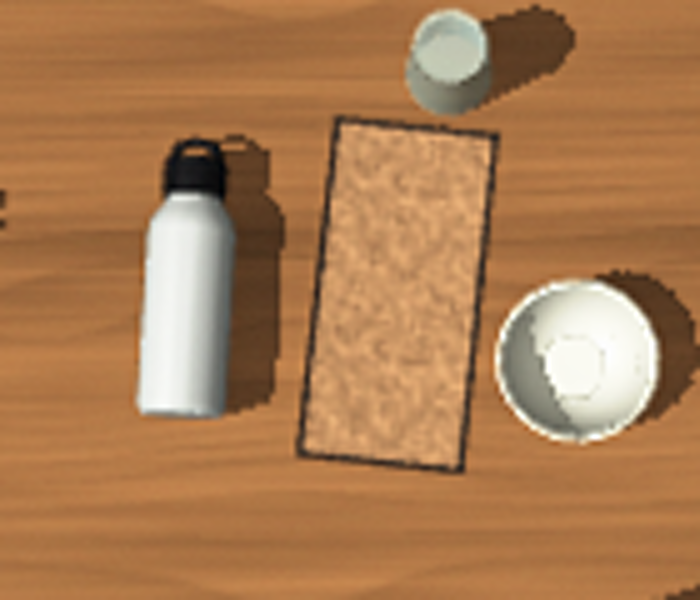

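View pics/scene0.png

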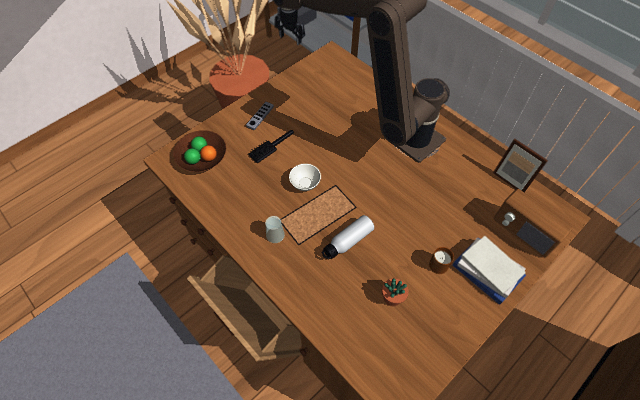

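Mat centre is about (0.586, −0.021) with yaw −0.108. Bottle mid-barrel is about (0.558, 0.152) with yaw −0.05, so it needs to roll about 169 mm in the −y direction. I'm approaching high with the fingers open along the bottle axis.

```bash
cat > go.py <<'E'
import sys;from h import *
x,y,z,yaw=map(float,sys.argv[1:5]);s=ctrl.get_state();M=R.from_quat(s["tcp_rot"]).as_matrix()
d=M.T@(np.array([x,y,z])-s["eef_pos"]);a=np.arctan2(M[1,0],M[0,0])
print("t",round(s["time"],2),"pos",s["eef_pos"].round(4),"yaw_x",a.round(3),"F",np.round(s["contact_force"],1),"shift",d.round(4),"turn",np.degrees(a-yaw).round(1))
E
python3 -m inch '[[0,0.17,-0.09,0,0],[0,0.17,-0.09,0,0],[0,0.17,-0.09,0,0],[0,0.17,-0.09,0,0],[0,0.17,-0.09,0,0]]'
python3 -m inch '[[0,0.17,-0.09,0,0],[0,0.17,-0.09,0,0],[0,0.17,-0.09,0,0],[0,0.17,-0.09,0,0],[0,0.17,-0.09,0,0]]'
python3 -m inch '[[0,0.08,-0.175,0,-35],[0,0.08,-0.175,0,-35],[0,0.08,-0.175,0,-35],[0,0.08,-0.175,0,-35],[0,0.08,-0.175,0,-35]]'
python3 go.py 0.558 0.165 0.2 1.52
```

```text
time: 1.32
eef_pos: [0.3044, -0.5264, 0.2315]
tcp_rot: [0.993, 0.118, 0.001, -0.0]
contact_force: [0.8, -0.0, 0.6]
opening: 0.996
finger_force: 0.0
time: 1.73
eef_pos: [0.4487, -0.399, 0.2316]
tcp_rot: [0.993, 0.119, 0.001, -0.0]
contact_force: [0.0, -0.4, 0.1]
opening: 1.002
finger_force: 0.0
time: 2.15
eef_pos: [0.4834, -0.2095, 0.2314]
tcp_rot: [0.91, 0.414, 0.0, -0.0]
contact_force: [0.2, 0.1, 0.5]
opening: 0.996
finger_force: 0.0
t 2.15 pos [ 0.4834 -0.2095  0.2314] yaw_x 0.855 F [0.2 0.1 0.5] shift [ 0.3315 -0.1896  0.0318] turn -38.1
```

```bash

python3 -m inch '[[0,0.17,-0.1,0,0],[0,0.17,-0.1,0,0],[0,0.17,-0.1,0,0],[0,0.17,-0.1,0,0],[0,0.17,-0.1,0,0]]' | head -2
python3 -m inch '[[0,0.16,-0.09,0,-35],[0,0.16,-0.09,0,-35],[0,0.16,-0.09,0,-35],[0,0.16,-0.09,0,-35],[0,0.16,-0.09,0,-35]]' | head -2
python3 go.py 0.558 0.165 0.2 1.52
python3 - <<'E'
from h import *
p=cam("wrist");save(p,"w0.png")
for q,z in [("bottle",.036),("bottle_foot_end",.036),("bottle_shoulder_end",.036),("mat",0)]:
    for r in ctrl.tip_of(q,p)[:1]: print(q,r["score"],np.round(r["at"],1),onz(p,r["at"],z).round(4))
E
```

```text
time: 2.57
eef_pos: [0.5209, -0.0164, 0.2317]
time: 2.98
eef_pos: [0.5596, 0.1645, 0.2316]
t 2.98 pos [0.5596 0.1645 0.2316] yaw_x 1.467 F [-0.5 -0.2 -0.6] shift [ 0.0002 -0.0017  0.0316] turn -3.0
bottle 0.88 [323.1 183.9] [0.5589 0.1562 0.036 ]
bottle_foot_end 0.55 [256.6 192. ] [0.4826 0.1548 0.036 ]
bottle_shoulder_end 0.63 [358.6 296.2] [0.5884 0.0078 0.036 ]
mat 0.64 [357.7 297.7] [ 0.5895 -0.0182  0.    ]
```

View pics/w0.png

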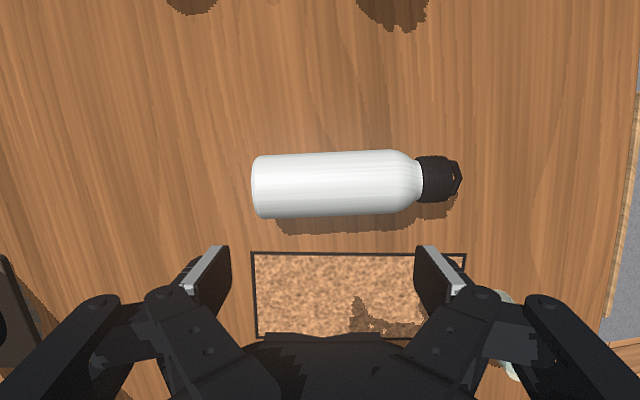

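Wrist view: barrel from (253,187) to about (390,181), mat near edge from (252,252) to (466,254), and both fingers are clear of it. Refining positions from these pixels.

```bash
cat >> h.py <<'E'
def tangent(p,pts):
    "axis y at x from silhouette pairs: midpoint ray crossing z=.036"
    return [onz(p,q,.036) for q in pts]
def axisw(p,c0,c1,band=(100,250)):
    "bright-barrel silhouette columns c0..c1 -> axis points"
    hsv=cv2.cvtColor(p["pixels"],cv2.COLOR_RGB2HSV);m=(hsv[...,1]<40)&(hsv[...,2]>110)
    o=[]
    for c in range(c0,c1,6):
        r=np.where(m[band[0]:band[1],c])[0]+band[0]
        if len(r)<20: continue
        a,b=ray(p,(c,r.min())),ray(p,(c,r.max()));a/=np.linalg.norm(a);b/=np.linalg.norm(b)
        d=p["T"][:3,:3]@(a+b);O=p["T"][:3,3];o.append(O+d*(.036-O[2])/d[2])
    o=np.array(o);k=np.polyfit(o[:,0],o[:,1],1);return k,o
E
python3 - <<'E'
from h import *
p=cam("wrist");print("cam",p["T"][:3,3].round(3))
for uv in [(252,252),(466,254),(257,339)]: print("mat",onz(p,uv,0).round(4))
k,o=axisw(p,262,380);print("slope",k[0].round(4),"y at .558",np.polyval(k,.558).round(4),len(o))
for uv in [(253,187),(388,182),(462,178)]: print("bot",onz(p,uv,.036).round(4))
E
```

```text
cam [0.566 0.226 0.374]
mat [0.4527 0.0614 0.    ]
mat [0.7378 0.0248 0.    ]
mat [ 0.4344 -0.0775  0.    ]
slope -0.051 y at .558 0.1567 20
bot [0.4789 0.1564 0.036 ]
bot [0.6312 0.1446 0.036 ]
bot [0.7155 0.1397 0.036 ]
```

```bash

python3 -m inch '[[0,0,-0.001,0.04,-3],[0,0,-0.001,0.08,-3],[0,0,-0.001,0.12,-3],[0,0,-0.001,0.155,-3],[0,0,-0.001,0.155,-3]]' | head -2
python3 go.py 0.5575 0.164 0.062 1.52
python3 - <<'E'
from h import *
p=cam("wrist");save(p,"w1.png")
k,o=axisw(p,262,380,(60,330));print("slope",k[0].round(4),"y at .558",np.polyval(k,.558).round(4),len(o))
E
```

```text
time: 3.7
eef_pos: [0.5522, 0.1578, 0.068]
t 3.7 pos [0.5522 0.1578 0.068 ] yaw_x 1.507 F [-1.7 -0.6 -0.3] shift [0.0065 0.005  0.0059] turn -0.8
slope -0.0706 y at .558 0.1563 20
```

View pics/w1.png

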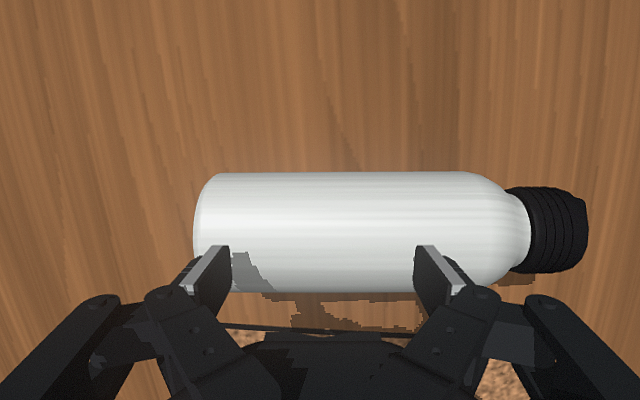

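The wrist view shows both fingertips (about (215,270) and (430,270)) over the barrel, which spans columns 195–480. I'll shift slightly and descend to touch.

```bash

python3 -m inch '[[0,0.0075,0.005,0,-0.8],[0,0.0075,0.005,0.004,-0.8],[0,0.0075,0.005,0.006,-0.8],[0,0.0075,0.005,0.007,-0.8],[0,0.0075,0.005,0.008,-0.8]]' | sed -n '1,2p;4p'
python3 -m inch '[[0,0,0,0.001,0],[0,0,0,0.001,0],[0,0,0,0.001,0]]' | sed -n '1,2p;4p'
python3 go.py 0.5575 0.1635 0.062 1.52
```

```text
time: 4.17
eef_pos: [0.5649, 0.1675, 0.0699]
contact_force: [1.0, 0.1, 0.9]
time: 4.42
eef_pos: [0.5639, 0.1674, 0.0675]
contact_force: [0.5, 0.0, 0.5]
t 4.42 pos [0.5639 0.1674 0.0675] yaw_x 1.524 F [0.5 0.  0.5] shift [-0.0042 -0.0062  0.0055] turn 0.2
```

```bash

python3 -m inch '[[0,-0.001,-0.006,0.003,0],[0,-0.001,-0.006,0.005,0],[0,-0.001,-0.006,0.005,0],[0,-0.001,-0.006,0.005,0]]' | sed -n '1,2p;4p'
python3 -m inch '[[0,0,0,0.0015,0],[0,0,0,0.0015,0],[0,0,0,0.0015,0]]' | sed -n '1,2p;4p'
python3 -m inch '[[0,0,0,0.0015,0],[0,0,0,0.0015,0],[0,0,0,0.0015,0]]' | sed -n '1,2p;4p'
```

```text
time: 4.75
eef_pos: [0.5575, 0.1666, 0.062]
contact_force: [-0.0, 0.5, -0.5]
time: 5.0
eef_pos: [0.5579, 0.1666, 0.0608]
contact_force: [-0.5, -0.4, -0.3]
time: 5.25
eef_pos: [0.5578, 0.1666, 0.0592]
contact_force: [0.9, 0.6, 0.1]
```

```bash

python3 -m inch '[[0,0,0,0.001,0],[0,0,0,0.001,0],[0,0,0,0.001,0]]' | sed -n '1,2p;4p'
python3 -m inch '[[0,0,0,0.001,0],[0,0,0,0.001,0],[0,0,0,0.001,0]]' | sed -n '1,2p;4p'
```

```text
time: 5.5
eef_pos: [0.5581, 0.1667, 0.0587]
contact_force: [-1.0, -0.0, 1.1]
time: 5.75
eef_pos: [0.5582, 0.1669, 0.0585]
contact_force: [-2.7, 0.6, 7.2]
```

Contact at 7 N. First stroke.

```bash

python3 -m inch '[[0,-0.006,0,0,0],[0,-0.02,0,0,0],[0,-0.038,0,0,0],[0,-0.052,0,-0.008,0],[0,-0.060,0,-0.025,0]]' | sed -n '1,2p;4p'
python3 -m inch '[[0,0,0,-0.04,0],[0,0,0,-0.08,0],[0,0,0,-0.08,0],[0,0,0,-0.08,0],[0,0,0,-0.08,0]]' | sed -n '1,2p;4p'
python3 - <<'E'
from h import *
p=cam("wrist");save(p,"w2.png")
k,o=axisw(p,262,380,(60,330));print("slope",k[0].round(4),"y at .558",np.polyval(k,.558).round(4),len(o))
for q in ("bottle_foot_end","bottle_shoulder_end"):
    for r in ctrl.tip_of(q,p)[:1]: print(q,r["score"],np.round(r["at"],1),onz(p,r["at"],.036).round(4))
E
```

```text
time: 6.17
eef_pos: [0.553, 0.1053, 0.0803]
contact_force: [0.6, 0.9, -0.2]
time: 6.58
eef_pos: [0.5549, 0.1065, 0.1623]
contact_force: [-0.9, -0.3, -0.3]
slope -0.05 y at .558 0.0893 20
bottle_foot_end 0.79 [239.1 209.1] [0.4767 0.0933 0.036 ]
```

View pics/w2.png

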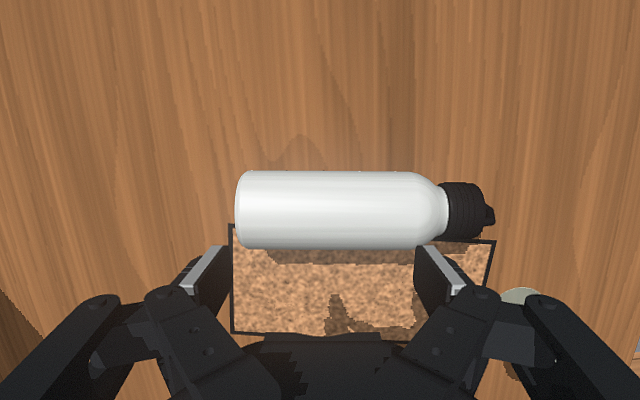

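The stroke rolled the bottle cleanly onto the mat's near edge: barrel (237,210)–(440,208), mat corners (231,225), (495,241), (232,332). Next I'm checking that it's at rest and working out the remaining distance.

```bash
cat > chk.py <<'E'
from h import *
import sys
c=[int(a) for a in sys.argv[1:5]] or [262,380,60,330]
p=cam("wrist");k,o=axisw(p,c[0],c[1],(c[2],c[3]))
mc=np.array([.586,-.024]);th=-.118
def f(P): d=P-mc;return np.array([np.cos(th)*d[0]+np.sin(th)*d[1],-np.sin(th)*d[0]+np.cos(th)*d[1]])
x=.557;print("slope",k[0].round(4),"y",np.polyval(k,x).round(4),"mat frame",f(np.array([x,np.polyval(k,x)])).round(4))
for a in (-.075,.075): print("end ym",f(np.array([x+a,np.polyval(k,x+a)])).round(4))
p_=p
E
python3 chk.py;python3 chk.py
python3 - <<'E'
from h import *
p=cam("wrist")
for uv in [(231,225),(495,241),(232,332)]: print("mat",onz(p,uv,0).round(4))
E
python3 go.py 0.557 0.1013 0.0667 1.52
```

```text
slope -0.0499 y 0.0814 mat frame [-0.0412  0.1012]
end ym [-0.1161  0.0961]
end ym [0.0337 0.1063]
slope -0.0526 y 0.0792 mat frame [-0.0409  0.0991]
end ym [-0.1159  0.0942]
end ym [0.034 0.104]
mat [0.4543 0.0661 0.    ]
mat [0.7367 0.0343 0.    ]
mat [ 0.4373 -0.0683  0.    ]
t 6.88 pos [0.5543 0.1067 0.1608] yaw_x 1.524 F [-0.  -0.5 -1. ] shift [-0.0053  0.0032  0.0941] turn 0.2
```

```bash
sed -i 's/mc=.*/mc=np.array([.586,-.021]);th=-.113/' chk.py
python3 -m inch '[[0,-0.005,0.003,0.03,0],[0,-0.005,0.003,0.03,0],[0,-0.005,0.003,0.03,0],[0,-0.005,0.003,0.03,0],[0,-0.005,0.003,0.03,0]]' | sed -n '1,2p;4p'
python3 chk.py;python3 chk.py;python3 go.py 0.557 0.0913 0.0667 1.52
```

```text
time: 7.3
eef_pos: [0.5584, 0.1018, 0.1334]
contact_force: [0.4, 1.1, -0.0]
slope -0.0559 y 0.0681 mat frame [-0.0389  0.0853]
end ym [-0.1139  0.081 ]
end ym [0.0361 0.0896]
slope -0.0546 y 0.0682 mat frame [-0.0389  0.0853]
end ym [-0.1139  0.0809]
end ym [0.0361 0.0897]
t 7.4 pos [0.5585 0.1017 0.1336] yaw_x 1.524 F [-0.6 -0.6 -0. ] shift [-0.0105 -0.0011  0.0669] turn 0.2
```

At rest at 85 mm from the middle line. Second stroke, slightly gentler.

```bash

python3 -m inch '[[0,-0.0217,-0.001,0.03,0],[0,-0.0217,-0.001,0.06,0],[0,-0.0217,-0.001,0.068,0],[0,-0.0217,-0.001,0.068,0],[0,-0.0217,-0.001,0.068,0]]' | sed -n '1,2p;4p'
python3 -m inch '[[0,0,0,0.003,0],[0,0,0,0.005,0],[0,0,0,0.006,0],[0,0,0,0.007,0],[0,0,0,0.007,0]]' | sed -n '1,2p;4p'
```

```text
time: 7.82
eef_pos: [0.5562, 0.0802, 0.065]
contact_force: [1.0, -0.7, 1.3]
time: 8.23
eef_pos: [0.5566, 0.0801, 0.0585]
contact_force: [-1.0, -0.3, 2.4]
```

```bash

python3 -m inch '[[0,-0.006,0,0.0005,0],[0,-0.018,0,0.0005,0],[0,-0.034,0,0.0005,0],[0,-0.048,0,-0.008,0],[0,-0.056,0,-0.025,0]]' | sed -n '1,2p;4p'
python3 -m inch '[[0,0.06,0,-0.04,0],[0,0.06,0,-0.08,0],[0,0.06,0,-0.08,0],[0,0.06,0,-0.08,0],[0,0.06,0,-0.08,0]]' | sed -n '1,2p;4p'
python3 -m inch '[[0,0,0,0,0],[0,0,0,0,0],[0,0,0,0,0],[0,0,0,0,0],[0,0,0,0,0]]' | sed -n '1,2p;4p'
python3 -m inch '[[0,0,0,0,0],[0,0,0,0,0],[0,0,0,0,0],[0,0,0,0,0],[0,0,0,0,0]]' | sed -n '1,2p;4p'
python3 chk.py;python3 chk.py
python3 - <<'E'
from h import *
p=cam("wrist");save(p,"w3.png")
E
```

```text
time: 8.65
eef_pos: [0.5513, 0.0229, 0.0806]
contact_force: [-0.2, -0.0, 0.3]
time: 9.07
eef_pos: [0.5568, 0.0841, 0.1638]
contact_force: [-0.2, -0.5, -1.1]
time: 9.48
eef_pos: [0.5555, 0.0836, 0.1613]
contact_force: [0.2, -0.2, -0.2]
time: 9.9
eef_pos: [0.556, 0.084, 0.1624]
contact_force: [-0.1, -0.2, -1.1]
slope -0.0553 y -0.0083 mat frame [-0.0302  0.0093]
end ym [-0.1052  0.005 ]
end ym [0.0447 0.0137]
slope -0.0552 y -0.0083 mat frame [-0.0302  0.0093]
end ym [-0.1052  0.005 ]
end ym [0.0447 0.0137]
```

View pics/w3.png

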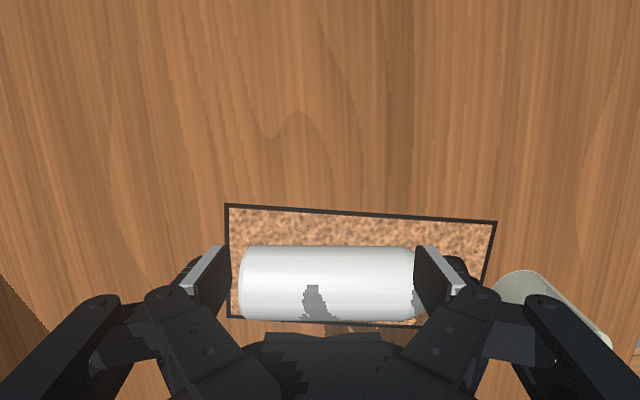

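The bottle lies on the mat, foot at (242,283) and mat edges visible on both sides. I'll withdraw and confirm from the top camera.

```bash

python3 -m inch '[[0,0.03,0,-0.03,0],[0,0.07,0,-0.06,0],[0,0.11,0,-0.08,0],[0,0.15,0,-0.08,0],[0,0.18,0,-0.08,0]]' | sed -n '1,2p;4p'
python3 -m inch '[[0,0.18,0,0,0],[0,0.18,0,0,0],[0,0.18,0,0,0],[0,0.18,0,0,0],[0,0.18,0,0,0]]' | sed -n '1,2p;4p'
python3 - <<'E'
from h import *
p=cam("top")
for q,z in [("bottle",.036),("bottle_foot_end",.036),("bottle_shoulder_end",.036),("bowl",0),("tumbler",0)]:
    for r in ctrl.tip_of(q,p)[:1]: print(q,r["score"],np.round(r["at"],1),onz(p,r["at"],z).round(4))
im=p["pixels"][140:260,230:370,::-1];cv2.imwrite("pics/z1.png",cv2.resize(im,None,fx=5,fy=5,interpolation=cv2.INTER_CUBIC))
s=ctrl.get_state();print(s["time"],s["contact_force"])
E
```

```text
time: 10.47
eef_pos: [0.5656, 0.2659, 0.2458]
contact_force: [0.7, -0.8, 0.1]
time: 10.88
eef_pos: [0.5716, 0.4487, 0.2417]
contact_force: [-0.4, -1.0, -0.4]
bottle 0.56 [304.4 208.3] [ 5.434e-01 -4.000e-04  3.600e-02]
bottle_foot_end 0.89 [308.3 223.7] [ 0.4799 -0.016   0.036 ]
bottle_shoulder_end 0.96 [305.6 185.9] [ 0.6365 -0.0059  0.036 ]
bowl 0.93 [345.2 212.9] [ 0.5266 -0.1703  0.    ]
tumbler 0.58 [315.4 154.7] [ 0.7767 -0.0479  0.    ]
11.1833 [ 0.40924463 -0.11564391 -0.02110568]
```

View pics/z1.png

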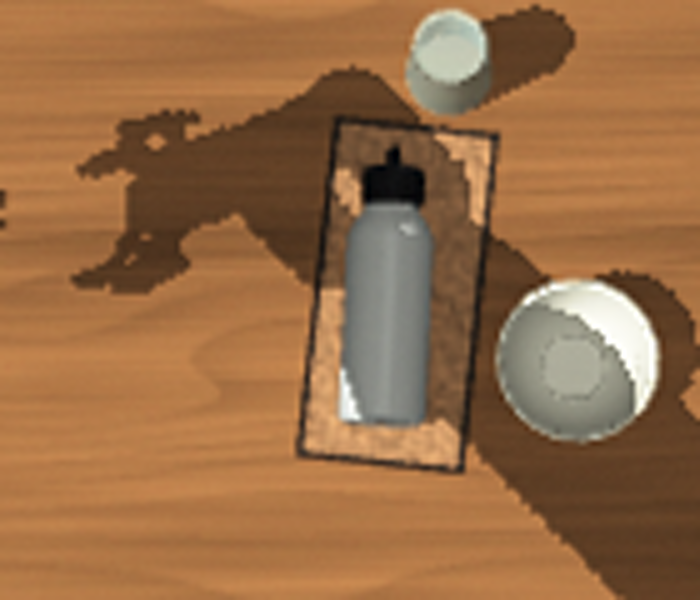

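The bottle is fully within the mat (foot (383,425), cap tip (393,150), mat (299–498, 117–471)), and the bowl and tumbler haven't moved. Handing in.

```bash
python3 -c "
from plant import ctrl
print(ctrl.sign_off())"
```

```text
the job is handed in; nothing more can be done
None
```

I rolled the bottle onto the cork mat in two fingertip strokes; it lies at rest within the mat's edges, with the arm clear and the bowl and tumbler unmoved, and I handed the job in after about 11 s of the 48 s (no verdict was returned).

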